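Load the tilt plate with the solid weight

ROBOT

A 6-joint arm with a two-finger parallel gripper is mounted at the origin on the work surface. World frame = base frame: x ahead of the robot, y to its left, z up, the work surface at z = 0. Lengths are in m, angles in rad, forces in N, time in s.
With the tool pointing down it reaches from about 0.325 to 0.75 m from the base axis. Payload 7.6 kg.
Tool frame: the origin (TCP) lies on the front face of the gripper's body, between the roots of the fingers; the fingertips stand 73 mm ahead of it and the grasp point (between the pads) lies 54 mm ahead of it; z points along the fingers, y is the direction in which the jaws open and shut (so a half turn about z gives the same grasp; the last joint's range is limited). The gripper opens to 85 mm and grips with 20 to 120 N. Pads are 22 mm wide; open, the fingers measure 114 mm over their backs; the gripper's body (76 mm by 85 mm) begins 54 mm behind the grasp point. The pads swing forward as they close: fully open they stand 13 mm farther back than shut.
Start: joints at [1.034, 0.052, 1.401, -0, 1.689, -0.07], TCP at [0.236, 0.469, 0.304] pointing down, gripper open.
Joint ranges: [-2.9, 2.9], [-0.91, 2.17], [0.12, 2.37], [-1.06, 4.2], [0.26, 2.73], [-2.93, 2.93]. Speed limits (rad/s): [2.57, 2.57, 3.01, 3.14, 3.14, 3.14].

INTERFACE

Orientations are given as a unit quaternion [x, y, z, w].
In Python, from bench import status, cams, bot gives the robot as it stands.
- The arm moves only by the shell command python3 -m inch 'ROWS' [OPENING] [FORCE]. ROWS is text: rows parted by semicolons, each of 6 numbers parted by spaces: the shift along the tool's x, y, z in m, then the turn, a rotation vector about the tool's x, y, z in rad. In form: tx ty tz rx ry rz; .... A call has exactly 5 rows; each row shifts and turns the commanded pose from where the row before left it, along the tool's axes as they then stand; what a row does not reach is not made up. A row lasts 1/10 s, in which the tool goes at most 50 mm and 8.59 degrees, less where a joint would pass 70% of its speed; a pose out of reach is approached as far as the arm can. A call is refused whole if a number of a shift passes 0.05 or a number of a turn 0.15, either way. A call with a gripper value outside its range is refused whole. OPENING is the opening, from 0 (shut) to 1 (fully open), set as the call begins (- or left out, the last holds). The fingers move at their own pace and stop on an object; FORCE is the grip in N (left out, the last holds). Time passes only in rows, so rows that do not move let the fingers close, or fill a call up. It gives the time, the measured TCP pose, the force and the opening at its end, in the units of the state.
- status.sense(): the state, without advancing time (a new reading comes with each control period).
- cams.grab_frame(name): name is "side" or "top" or "wrist"; returns the picture (420x560x3 uint8, red, green, blue); there is no depth.
- cams.calibration(name): a dict with "fx", "fy", "cx", "cy" (pixels), "world_to_cam" (4x4, takes a point from world to camera coordinates). Camera axes: x right, y up, looking along -z (the intrinsics and any distortion apply to the point x, -y, -z); pixel columns grow to the right and rows downward; lengths in m; the calibration is good to about 2 mm. A picture is of the moment at which its call begins: read the wrist's pose just before it. calibration takes no time and is no camera call; for the wrist camera it gives the pose at the moment of the call.
- bot.sign_off(): hands the job in, once; it reports no verdict.
The state is a dict: "t": time; "joint_pos": joint angles; "joint_vel": joint speeds; "tau": joint torques, N m; "position": TCP position; "eef_rot": TCP orientation; "contact_force": force on the tool from outside, world axes, zero at the start; "torque": the same for the moment, N m; "finger_gap": finger opening in m.
Only numpy, scipy, OpenCV 4.12 (cv2) and the standard library are available. Lean on these libraries where they do the work, as an engineer would, in place of code of your own. Each camera call takes 0.05 s, during which the arm holds its last target.

TASK

Get the tilt plate ready for a tilt check: lay the steel setting block flat on the base and slide it in, lengthwise, under the plate's roller until it meets the stop. Then feel which of the three look-alike brass weights is the solid one and put it gently on the plate, where the round pad marks the place, so that the plate comes down and stays resting on the block; the two hollow weights must end in their tray. Do not let the plate bang down, and leave the screwdriver, jar and load cell alone.

Things in the scene. Friction and masses are not known exactly. Their poses are not given: they have to be found in the camera images.
- tilt_base: Grey steel base, fixed, 120 mm wide; origin on the table, x runs from the open entry end (robot side, x -210 mm) to the hinge end (+125 mm). Top 12 mm above the table. Hinge axis along y at x +100, 20 mm above the table. A brass stop, 18 mm high and 50 mm wide, hidden under the plate, has its face at x -60 mm. From x -210 to -117 mm nothing is above the base.
- tilt_plate (a joint): Angle of the sprung aluminium plate (216 x 94 x 10 mm), rad: 0 level, grows as its free end rises. A 16 mm roller under it lies 200 mm from the hinge axis; the plate ends at 220 mm. Top face 12 mm above the line from hinge to roller axis. It stands up at 0.21 (42 mm free under the roller), also under a hollow weight; about 4.5 N at the pad pushes it down. On the 30 mm block it reads 0.151.
- pad (a point): Centre of the white disc with blue rim (68 mm across) on the plate's top face, 170 mm from the hinge axis, on the centre line; z is normal to the plate and tilts with it. The solid weight put here brings the plate down; nearer than 130 mm to the hinge axis it may not.
- block_seat (a point): Where the block's centre is when it lies flat on the base, centred, its inner end against the stop: 120 mm from the base origin on its -x side, 15 mm above the base top. Axes as tilt_base (x towards the hinge). About 62 mm of the block then stick out beyond the plate's end.
- block_center (a point): Centre of the setting block, a steel stack of gauge blocks joined into one solid bar 120 x 24 x 30 mm (length along its x, width along y, height along z), 0.6 kg (sliding it on the base takes 5 to 9 N), lying on the table with its 30 mm side upright; centre 15 mm above its underside.
- tray: Blue plastic tray, fixed, 100 x 290 x 25 mm, walls and floor 5 mm, with three bays in a row along its y, one brass weight in each at the start. Origin on the table under its centre. The weights look alike; one, in any bay, is solid (0.66 to 0.78 kg), two are hollow (0.25 to 0.31 kg).
- bay1 (a point): Bay at +92.5 mm along the tray's y: the point at mid height of the knob of the weight standing there at the start, 65 mm above the weight's underside (the tray's floor). The weight stands within 5 mm of it in x and y; the point does not follow the weight. Weight: body 48 mm across and 44 mm high, neck 18 mm across, knob 24 mm across from 56 to 74 mm above the underside.
- bay2 (a point): The same for the middle bay.
- bay3 (a point): The same for the bay at -92.5 mm along the tray's y.
- screwdriver: Bystander: a screwdriver lying on the table, to be left alone.
- jar: Bystander: a small clear jar, 60 mm across and 75 mm high, origin under its centre, to be left alone.
- load_cell: Bystander: an aluminium load cell bar 130 x 30 x 30 mm, origin under its centre, length along its x, to be left alone.
There are look-alikes about, which are no part of the job. What is shaped like the part that bears block_center but turquoise is not meant.

How it is judged:
By the outcome, as a careful person would: the job done as asked, in the order asked, and still so for the second after the job is handed in, with the robot touching nothing.
It also fails if it takes over 72 s, if anything falls off the work surface, if the arm or the gripper's body presses on something with over 40 N, if the wrist force passes 120 N, or if a joint passes its speed limit or range.

## Working session

There is one attempt and no reset: what is moved stays moved. The work goes in short steps, Python scripts to look and compute and a shell command to move; the robot and the scene stay as the last step left them, time stands still between calls to the robot, and variables do not carry over. Pictures are saved under pics/ and viewed, and the job is handed in when it is done.

```bash
ls; mkdir -p pics; python3 - <<'E'
from bench import status,cams,bot
import cv2
print(status.sense())
for n in ["side","top","wrist"]:
    c=cams.calibration(n); print(n,c)
    cv2.imwrite(f"pics/{n}0.png",cams.grab_frame(n)[:,:,::-1])
E
```

```text
pics
{'t': 0.0, 'joint_pos': array([ 1.03367288e+00,  5.28385320e-02,  1.40169962e+00,  6.07939545e-06,
        1.68863287e+00, -7.03025975e-02]), 'joint_vel': array([ 0.00035346, -0.00095929,  0.00011841,  0.00011232, -0.00060841,
       -0.00030043]), 'tau': array([ 1.23219993e-04, -3.81673872e+01, -3.60185480e+01, -1.01641094e-04,
        6.12855423e-03, -7.96872328e-07]), 'position': array([0.23615983, 0.46867629, 0.3030841 ]), 'eef_rot': array([ 2.31296392e-01,  9.72883013e-01, -7.52162282e-04, -2.38898322e-04]), 'contact_force': array([-0.2542354 , -0.73293206, -0.33188714]), 'torque': array([-0.04888936, -0.00313084, -0.01327954]), 'finger_gap': 0.08545385370078262}
side {'fx': 443.59647055237474, 'fy': 443.59647055237474, 'cx': 278.5554708563487, 'cy': 210.3182013512608, 'world_to_cam': array([[ 0.99496426, -0.09883499,  0.01666638, -0.55053941],
       [ 0.06436164,  0.75747814,  0.64968026, -0.11475124],
       [-0.07683556, -0.64533597,  0.76002486, -1.36874723],
       [ 0.        ,  0.        ,  0.        ,  1.        ]])}
top {'fx': 493.94652490688765, 'fy': 493.94652490688765, 'cx': 282.3991729446242, 'cy': 204.9424559852276, 'world_to_cam': array([[ 2.93599193e-02, -9.99568896e-01,  1.28673361e-04,
         2.82592691e-02],
       [ 9.89440771e-01,  2.90807084e-02,  1.41990395e-01,
        -5.71706148e-01],
       [-1.41932924e-01, -4.04151187e-03,  9.89868027e-01,
        -1.37089470e+00],
       [ 0.00000000e+00,  0.00000000e+00,  0.00000000e+00,
         1.00000000e+00]])}
wrist {'fx': 311.41243164443495, 'fy': 311.41243164443495, 'cx': 274.9396798500846, 'cy': 211.58306763726108, 'world_to_cam': array([[ 0.44976686,  0.89314529, -0.00112252, -0.52433989],
       [-0.86286076,  0.43419109, -0.25874582,  0.03444904],
       [-0.23061022,  0.11734387,  0.96594479, -0.37878429],
       [ 0.        ,  0.        ,  0.        ,  1.        ]])}
```

View pics/side0.png

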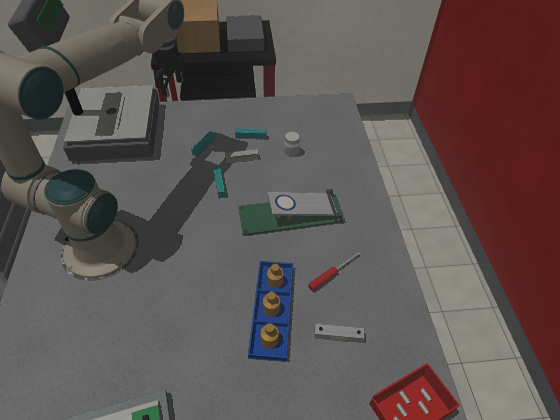

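View pics/top0.png

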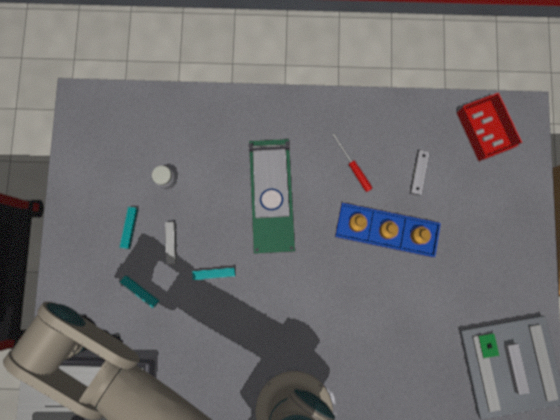

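View pics/wrist0.png

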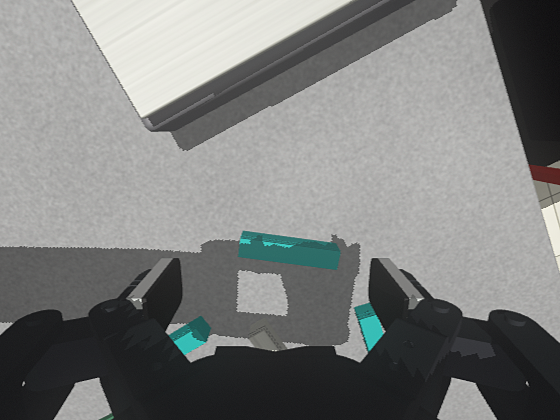

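Candidates for the block: the grey-white bar at top (170,240); turquoise bars at (128,227), (140,291), (214,273) are excluded by colour; the load cell bar at (420,172) is the one with holes, beside the screwdriver; bars in the far tray (486–541,370) are off the work area. I choose (170,240) and check in a close crop.

```bash
cat > h.py <<'E'
import numpy as np, cv2
from bench import status,cams,bot
def ray(c,u,v):
    W=c["world_to_cam"];R=W[:3,:3];t=W[:3,3]
    d=np.array([(u-c["cx"])/c["fx"],-(v-c["cy"])/c["fy"],-1.])
    return -R.T@t, R.T@d
def cast(c,u,v,z):
    o,d=ray(c,u,v); return o+d*(z-o[2])/d[2]
def proj(c,p):
    q=c["world_to_cam"][:3,:3]@np.asarray(p)+c["world_to_cam"][:3,3]
    return np.array([c["cx"]+c["fx"]*q[0]/-q[2], c["cy"]-c["fy"]*q[1]/-q[2]])
def grab(n,f=None):
    c=cams.calibration(n); im=cams.grab_frame(n)[:,:,::-1].copy()
    if f: cv2.imwrite("pics/"+f,im)
    return c,im
def tri(ca,a,cb,b):
    o1,d1=ray(ca,*a);o2,d2=ray(cb,*b)
    s=np.linalg.lstsq(np.c_[d1,-d2],o2-o1,rcond=None)[0]
    p,q=o1+s[0]*d1,o2+s[1]*d2
    return (p+q)/2,np.linalg.norm(p-q)
E
python3 - <<'E'
from h import *
T=cv2.imread("pics/top0.png");S=cv2.imread("pics/side0.png")
def crop(im,x,y,w,h,k): return cv2.resize(im[y:y+h,x:x+w],None,fx=k,fy=k,interpolation=cv2.INTER_CUBIC)
cv2.imwrite("pics/c1.png",crop(T,110,190,130,100,6))
cv2.imwrite("pics/c2.png",crop(T,230,130,80,130,4.6))
cv2.imwrite("pics/c3.png",crop(T,325,190,125,75,6))
cv2.imwrite("pics/c4.png",crop(S,180,110,180,130,4.4))
E
```

```text
(no output)
```

View pics/c1.png

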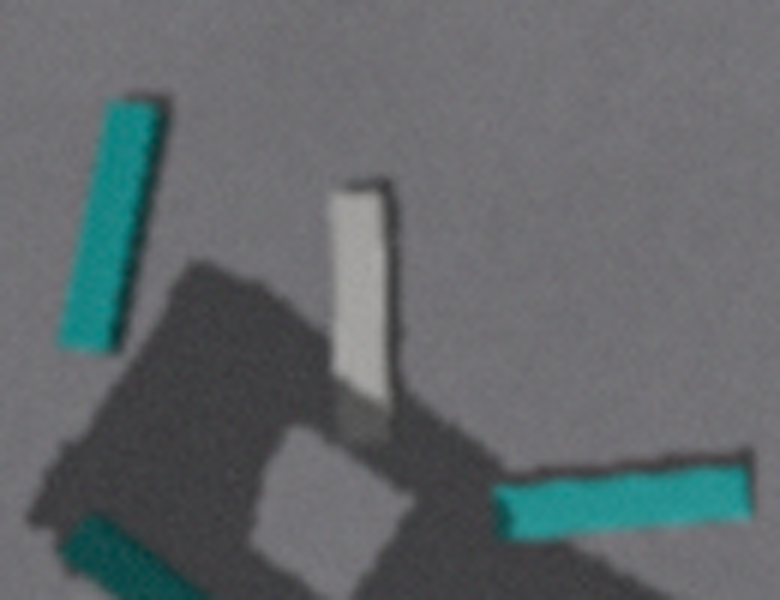

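View pics/c2.png

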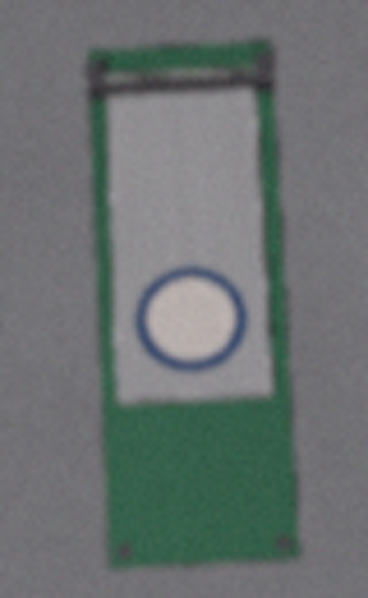

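View pics/c3.png

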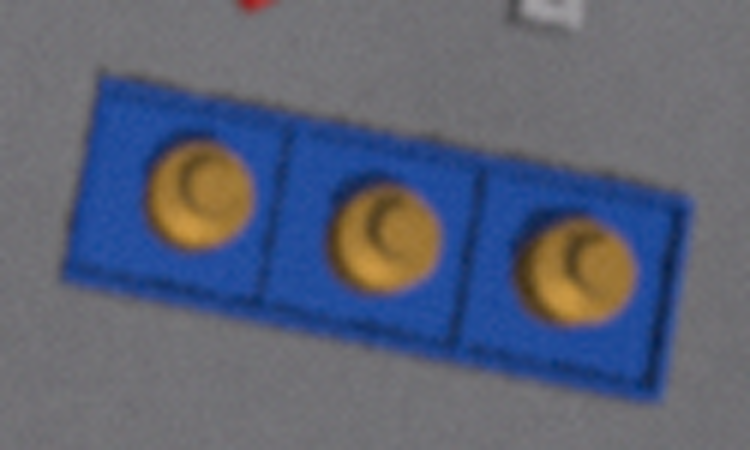

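View pics/c4.png

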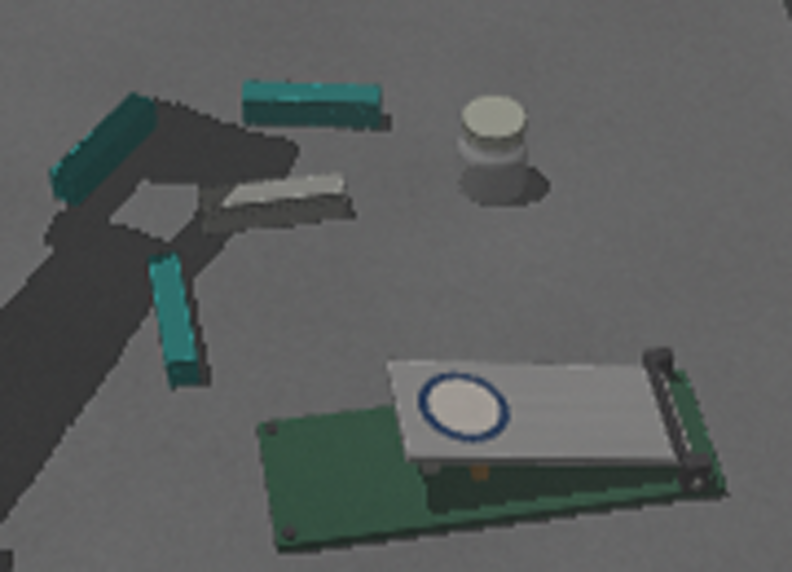

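The crop shows the grey-white bar (c1 (360,315), i.e. top px (170,242)) lying on its 24-mm face-up; the neighbours are clearly turquoise. Measuring.

```bash
python3 - <<'E'
from h import *
np.set_printoptions(precision=4,suppress=True)
T=cv2.imread("pics/top0.png");S=cv2.imread("pics/side0.png")
ct=cams.calibration("top");cs=cams.calibration("side")
# block corners, top
cor=np.array([[333,190],[382,188],[392,443],[338,440]])/6+[110,190]
P=np.array([cast(ct,u,v,.030) for u,v in cor]);print("block",P)
print(P.mean(0),[np.linalg.norm(P[i]-P[(i+1)%4]) for i in range(4)])
ax=(P[0]+P[1]-P[2]-P[3]);print("ang",np.degrees(np.arctan2(ax[1],ax[0])))
def mask(im,lo,hi):
    m=cv2.inRange(cv2.cvtColor(im,cv2.COLOR_BGR2HSV),lo,hi); n,l,s,c=cv2.connectedComponentsWithStats(m); return m,l,s,c
# blue tray
def biggest(im,lo,hi,box):
    m=cv2.inRange(cv2.cvtColor(im,cv2.COLOR_BGR2HSV),lo,hi)
    z=np.zeros_like(m);x0,y0,x1,y1=box;z[y0:y1,x0:x1]=m[y0:y1,x0:x1]
    cs_=cv2.findContours(z,cv2.RETR_EXTERNAL,cv2.CHAIN_APPROX_NONE)[0]
    return np.vstack(cs_)[:,0].astype(np.float32)
def rect(c,pts,z):
    w=np.array([cast(c,u,v,z)[:2] for u,v in pts],np.float32)*1000
    (x,y),(a,b),t=cv2.minAreaRect(w); return x,y,a,b,t
print("tray",rect(ct,biggest(T,(105,120,60),(125,255,255),(325,190,450,265)),.025))
g=biggest(T,(60,60,40),(90,190,200),(240,130,305,260))
print("base",rect(ct,g,.012))
g2=biggest(S,(60,60,20),(90,255,200),(235,180,350,240))
print("base side",rect(cs,g2,.012))
# pad
mt=biggest(T,(105,80,40),(125,255,255),(250,180,300,220)); e=cv2.fitEllipse(cv2.convexHull(mt)); print(e)
ms=biggest(S,(105,80,20),(125,255,255),(270,190,300,215)); e2=cv2.fitEllipse(cv2.convexHull(ms)); print(e2)
print("pad",tri(ct,e[0],cs,e2[0]))
# knobs
for i,(x,y) in enumerate([(208,185),(400,228),(608,262)]):
    print("knob",cast(ct,x/6+325,y/6+190,.079))
E
```

```text
block [[0.5139 0.3786 0.03  ]
 [0.5156 0.3552 0.03  ]
 [0.3949 0.3432 0.03  ]
 [0.3955 0.3687 0.03  ]]
[0.455  0.3614 0.03  ] [np.float64(0.023395078463302812), np.float64(0.1212947029538391), np.float64(0.025568782965071698), np.float64(0.11879885032093233)]
ang 5.227927347483233
tray (511.0200500488281, -259.0425109863281, 289.62518310546875, 101.17192077636719, 79.9455795288086)
base (603.5587158203125, 78.6964111328125, 332.3799743652344, 117.46028900146484, 4.653513431549072)
base side (601.4446411132812, 76.75931549072266, 332.7369384765625, 122.27346801757812, 4.6625518798828125)
((271.10540771484375, 199.0462188720703), (21.018035888671875, 22.660770416259766), 83.06204986572266)
((284.8393859863281, 202.00192260742188), (14.064786911010742, 20.36606216430664), 106.11761474609375)
pad (array([0.581 , 0.077 , 0.0703]), np.float64(0.002288858704693124))
knob [ 0.527  -0.1701  0.079 ]
knob [ 0.5097 -0.2586  0.079 ]
knob [ 0.4968 -0.3541  0.079 ]
```

```bash
cat > d.py <<'E'
# print tool-frame delta from the measured pose to target x y z [yaw of tool y axis deg]
import sys
from h import *
from scipy.spatial.transform import Rotation as Rn
np.set_printoptions(precision=4,suppress=True)
def rep(x,y,z,yaw=None):
    s=status.sense();R=Rn.from_quat(s["eef_rot"]).as_matrix()
    print("t",round(s["t"],2),"pos",s["position"],"F",s["contact_force"],"gap",round(s["finger_gap"],4))
    print("tooly yaw",np.degrees(np.arctan2(R[1,1],R[0,1])),"toolz",R[:,2])
    print("delta tool now",R.T@(np.array([x,y,z])-s["position"]))
    if yaw is not None:
        a=np.radians(yaw);Y=np.array([np.cos(a),np.sin(a),0]);Z=np.array([0,0,-1.]);G=np.c_[np.cross(Y,Z),Y,Z]
        print("turn",Rn.from_matrix(R.T@G).as_rotvec(),"delta in goal frame",G.T@(np.array([x,y,z])-s["position"]))
if __name__=="__main__": rep(*map(float,sys.argv[1:]))
E
python3 -m inch '0 0 0.02 0 0 -0.14;0 0 0.02 0 0 -0.14;0 0 0.02 0 0 -0.14;0 0 0.02 0 0 -0.135;0 0 0 0 0 0' 0.6 80; python3 d.py 0.415 0.358 0.17 95
```

```text
t: 0.65
position: [0.2356, 0.4678, 0.2206]
eef_rot: [-0.045, 0.999, -0.003, -0.002]
contact_force: [0.0, 0.2, -0.4]
finger_gap: 0.0513
t 0.65 pos [0.2356 0.4678 0.2206] F [ 0.0332  0.1937 -0.4377] gap 0.0513
tooly yaw 95.1180598664456 toolz [-0.0032 -0.0053 -1.    ]
delta tool now [-0.1691 -0.1251  0.0506]
turn [-0.005  -0.0036  0.0021] delta in goal frame [-0.1691 -0.125   0.0506]
```

```bash
python3 -m inch '-0.037 -0.028 0.008 -0.005 -0.003 0;-0.037 -0.028 0.008 0 0 0;-0.037 -0.028 0.008 0 0 0;-0.036 -0.027 0.008 0 0 0;-0.022 -0.014 0 0 0 0' ; python3 d.py 0.415 0.358 0.17 95; python3 - <<'E'
from h import *
grab("wrist","w1.png");grab("top","t1.png");grab("side","s1.png")
E
```

```text
t: 1.15
position: [0.4179, 0.3572, 0.1918]
eef_rot: [-0.041, 0.999, 0.002, 0.001]
contact_force: [-0.0, 1.0, -0.3]
finger_gap: 0.0509
t 1.15 pos [0.4179 0.3572 0.1918] F [-0.0186  1.0364 -0.3464] gap 0.0509
tooly yaw 94.67844614450897 toolz [ 0.0024  0.0044 -1.    ]
delta tool now [0.0029 0.0009 0.0218]
turn [ 0.0042  0.0027 -0.0056] delta in goal frame [0.0028 0.001  0.0218]
```

View pics/w1.png

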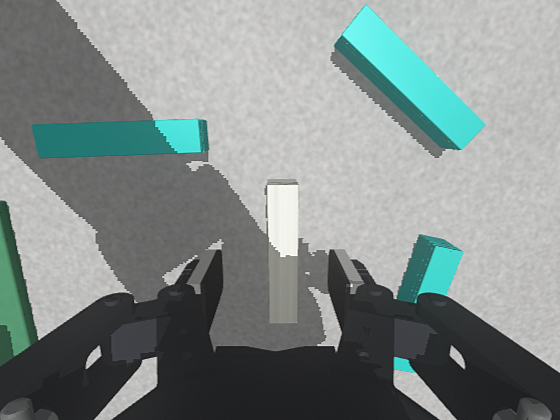

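View pics/t1.png

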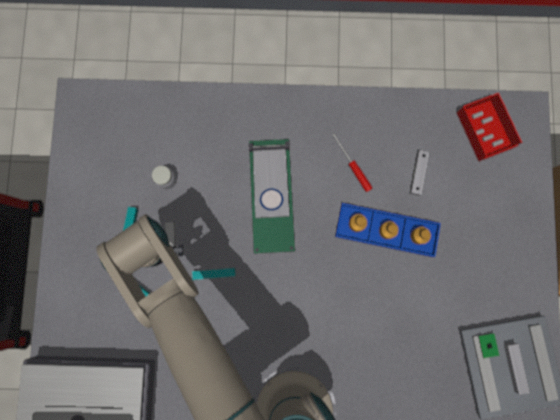

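The wrist view shows the white bar at columns 267–298, rows 184–322, between the open fingers (near end up, row 184).

```bash
python3 - <<'E'
from h import *
np.set_printoptions(precision=4,suppress=True)
c=cams.calibration("wrist")
P=np.array([cast(c,u,v,.03) for u,v in [(267,186),(299,186),(270,322),(297,322)]])
print(P)
n=(P[0]+P[1])/2;f=(P[2]+P[3])/2
print(np.degrees(np.arctan2(*(f-n)[[1,0]])),np.linalg.norm(f-n),n,f,(n+f)/2)
E
```

```text
[[0.3956 0.3515 0.03  ]
 [0.3936 0.3757 0.03  ]
 [0.5136 0.363  0.03  ]
 [0.5117 0.3862 0.03  ]]
5.3277608796354805 0.11858224318460968 [0.3946 0.3636 0.03  ] [0.5126 0.3746 0.03  ] [0.4536 0.3691 0.03  ]
```

```bash
python3 - <<'E'
from h import *
np.set_printoptions(precision=4,suppress=True)
s=status.sense();print(s["position"],s["t"])
c,im=grab("wrist","w2.png")
cv2.imwrite("pics/w2c.png",cv2.resize(im[160:340,200:360],None,fx=3.3,fy=3.3,interpolation=cv2.INTER_CUBIC))
S=cv2.imread("pics/side0.png");cs=cams.calibration("side")
cv2.imwrite("pics/s0c.png",cv2.resize(S[135:175,215:275],None,fx=12,fy=12,interpolation=cv2.INTER_CUBIC))
E
```

```text
[0.4169 0.3587 0.1927] 1.3
```

View pics/w2c.png

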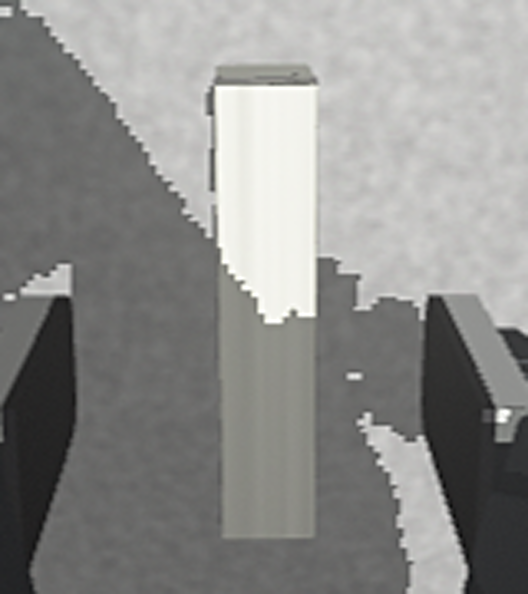

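View pics/s0c.png

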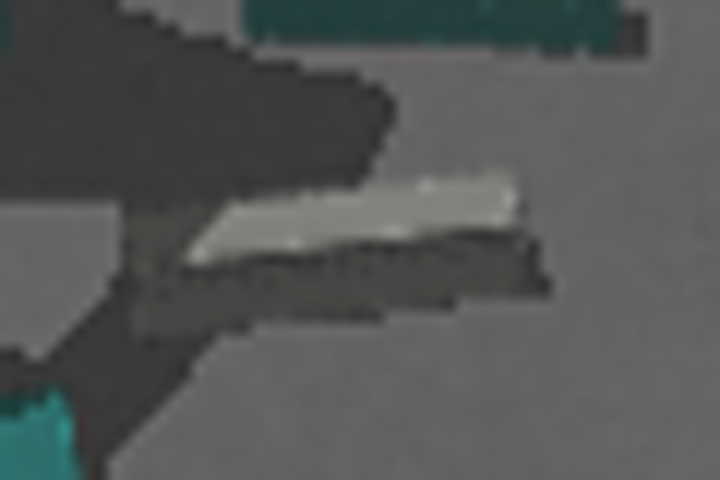

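```bash
python3 - <<'E'
from h import *
np.set_printoptions(precision=4,suppress=True)
c=cams.calibration("wrist");cs=cams.calibration("side")
print(status.sense()["position"])
P=np.array([cast(c,u,v,.03) for u,v in [(265.8,185.5),(296.1,185.5),(267.3,323),(295.5,323)]])
n=(P[0]+P[1])/2;f=(P[2]+P[3])/2
print(P,np.degrees(np.arctan2(*(f-n)[[1,0]])),np.linalg.norm(f-n),(n+f)/2)
Q=np.array([cast(cs,u/12+215,v/12+135,.03) for u,v in [(122,205),(130,268),(515,178),(520,228)]]);print(Q,Q.mean(0))
E
python3 d.py 0.415 0.3615 0.1
```

```text
[0.416  0.3594 0.1926]
[[0.3943 0.3512 0.03  ]
 [0.3924 0.3741 0.03  ]
 [0.5137 0.3617 0.03  ]
 [0.5117 0.3859 0.03  ]] 5.336776431746028 0.11991779663521769 [0.453  0.3682 0.03  ]
[[0.3943 0.3724 0.03  ]
 [0.3961 0.3442 0.03  ]
 [0.514  0.375  0.03  ]
 [0.5139 0.3524 0.03  ]] [0.4546 0.361  0.03  ]
t 1.35 pos [0.416  0.3594 0.1926] F [-0.7056  0.4438  0.3579] gap 0.051
tooly yaw 94.84492535844073 toolz [ 0.003  0.006 -1.   ]
delta tool now [0.0011 0.0017 0.0926]
```

```bash
python3 -m inch '0.0005 0.001 0.02 0.004 0.003 -0.003;0.0005 0.001 0.02 0 0 0;0 0.001 0.02 0 0 0;0 0.001 0.01 0 0 0;0 0 0 0 0 0' 0.6; python3 - <<'E'
from h import *
c,im=grab("wrist","w3.png")
E
python3 d.py 0.415 0.3635 0.078 95.3
```

```text
t: 1.85
position: [0.4132, 0.3638, 0.1209]
eef_rot: [-0.046, 0.999, -0.0, -0.001]
contact_force: [0.2, 0.5, 0.2]
finger_gap: 0.0511
t 1.9 pos [0.4138 0.364  0.1221] F [-0.3723 -0.1195  0.9897] gap 0.0509
tooly yaw 95.24959769652375 toolz [-0.0004  0.0009 -1.    ]
delta tool now [-0.0011 -0.0006  0.0441]
turn [ 0.0009 -0.0003 -0.0009] delta in goal frame [-0.0011 -0.0006  0.0441]
```

View pics/w3.png

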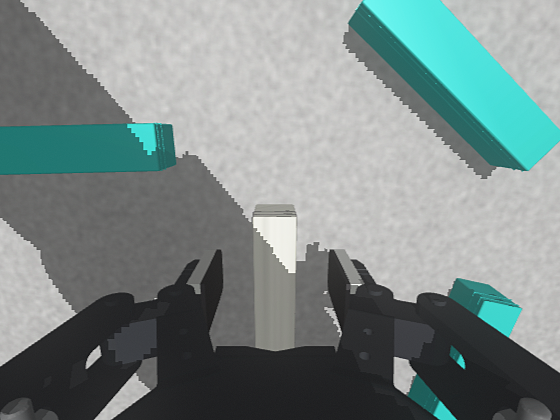

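```bash
python3 -m inch '0 0 0.015 0 0 0;0 0 0.015 0 0 0;0 0 0.013 0 0 0;0 0 0 0 0 0;0 0 0 0 0 0' 0.6; python3 -m inch '0 0 0 0 0 0;0 0 0 0 0 0;0 0 0 0 0 0;0 0 0 0 0 0;0 0 0 0 0 0' 0.1 100;python3 d.py 0.415 0.3635 0.078 95.3
```

```text
t: 2.4
position: [0.4143, 0.3633, 0.0783]
eef_rot: [-0.045, 0.999, 0.0, -0.0]
contact_force: [0.2, 1.3, 0.2]
finger_gap: 0.0516
t: 2.9
position: [0.4148, 0.3637, 0.0799]
eef_rot: [-0.046, 0.999, 0.001, 0.001]
contact_force: [-1.3, -1.2, 5.9]
finger_gap: 0.022
t 2.9 pos [0.4148 0.3637 0.0799] F [-1.341  -1.2184  5.8996] gap 0.022
tooly yaw 95.22314979702418 toolz [ 0.0013  0.0019 -1.    ]
delta tool now [-0.0002 -0.0002  0.0019]
turn [ 0.0018  0.0014 -0.0013] delta in goal frame [-0.0002 -0.0002  0.0019]
```

```bash
python3 -m inch '0 0 -0.01 0 0 0;0 0 -0.03 0 0 0;0 0 -0.05 0 0 0;0 0 -0.05 0 0 0;0 0 -0.04 0 0 0' 0.1 100;python3 d.py 0.57 0.08 0.27 94.7; python3 - <<'E'
from h import *
grab("wrist","w4.png")
E
```

```text
t: 3.4
position: [0.414, 0.3631, 0.2613]
eef_rot: [-0.046, 0.999, 0.001, 0.0]
contact_force: [2.0, -0.1, -4.9]
finger_gap: 0.0218
t 3.4 pos [0.414  0.3631 0.2613] F [ 1.9564 -0.1045 -4.8714] gap 0.0218
tooly yaw 95.23078922855619 toolz [ 0.0001  0.0015 -1.    ]
delta tool now [-0.1296 -0.2961 -0.0091]
turn [0.0015 0.0003 0.0093] delta in goal frame [-0.1323 -0.2949 -0.0087]
```

View pics/w4.png

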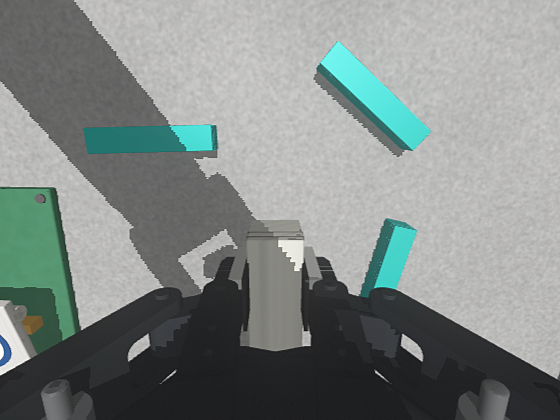

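Block is held (px 250–302, rows 222–348). Carry over the base for a wrist look.

```bash
python3 -m inch '-0.016 -0.036 0 0 0 0.009;-0.02 -0.044 0 0 0 0;-0.02 -0.044 0 0 0 0;-0.02 -0.044 0 0 0 0;-0.02 -0.044 0 0 0 0';python3 -m inch '-0.018 -0.042 0 0 0 0;-0.018 -0.04 0 0 0 0;0 0 0 0 0 0;0 0 0 0 0 0;0 0 0 0 0 0';python3 d.py 0.57 0.08 0.27 94.7; python3 - <<'E'
from h import *
grab("wrist","w5.png")
E
```

```text
t: 3.95
position: [0.5278, 0.1582, 0.2572]
eef_rot: [-0.041, 0.999, 0.0, -0.001]
contact_force: [0.6, 0.6, -5.8]
finger_gap: 0.022
t: 4.45
position: [0.5698, 0.0819, 0.2575]
eef_rot: [-0.041, 0.999, 0.001, -0.001]
contact_force: [-0.3, 0.2, -6.4]
finger_gap: 0.022
t 4.45 pos [0.5698 0.0819 0.2575] F [-0.257   0.1652 -6.3863] gap 0.022
tooly yaw 94.75295961585199 toolz [-0.0022  0.0013 -1.    ]
delta tool now [-0.     -0.0019 -0.0125]
turn [ 0.0015 -0.0021  0.0009] delta in goal frame [-0.0001 -0.0019 -0.0125]
```

View pics/w5.png

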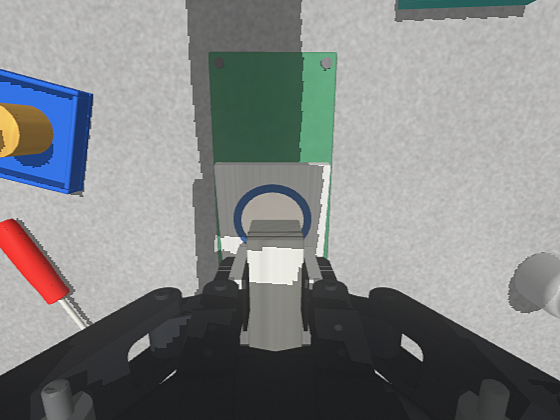

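The base entry corners are at (209,53) and (336,52); plate free end at row 163, columns 217–330; pad rim centre about (272,218).

```bash
python3 - <<'E'
from h import *
np.set_printoptions(precision=4,suppress=True)
c=cams.calibration("wrist");print(status.sense()["position"])
a=cast(c,209,53,.012);b=cast(c,336.5,52,.012)
l=cast(c,212.5,160,.012);r=cast(c,333.5,160,.012)
for p in(a,b,l,r):print(p)
print("w",np.linalg.norm(a-b),"mid",(a+b)/2,"yaw",np.degrees(np.arctan2(*(l+r-a-b)[[1,0]])),np.degrees(np.arctan2(*(b-a)[[1,0]]))-90)
p1=cast(c,216,163,.0776);p2=cast(c,330,163,.0776);print("plate end",p1,p2,(p1+p2)/2)
im=cv2.imread("pics/w5.png");m=cv2.inRange(cv2.cvtColor(im,cv2.COLOR_BGR2HSV),(105,80,40),(125,255,255))
m[:, :225]=0;m[:,320:]=0;m[:175]=0;m[270:]=0
pts=cv2.findNonZero(m)[:,0];print(pts.min(0),pts.max(0))
for u in (pts[:,0].min(),pts[:,0].max()):
    print(cast(c,u,218,.067))
print(cast(c,272,pts[:,1].min(),.0745))
E
```

```text
[0.5698 0.0822 0.2579]
[0.4428 0.0101 0.012 ]
[0.432  0.1279 0.012 ]
[0.5409 0.0165 0.012 ]
[0.5307 0.1382 0.012 ]
w 0.11822635410826099 mid [0.4374 0.069  0.012 ] yaw 4.860367981040011 5.22740300446597
plate end [0.5357 0.0318 0.0776] [0.528  0.1229 0.0776] [0.5318 0.0774 0.0776]
[234 184] [310 243]
[0.5835 0.0473 0.067 ]
[0.5779 0.1136 0.067 ]
[0.5494 0.078  0.0745]
```

```bash
python3 d.py 0.424 0.0666 0.14 94.75; python3 -m inch '0.036 0 0 0.001 -0.002 0;0.036 0 0.01 0 0 0;0.036 0 0.03 0 0 0;0.036 -0.001 0.03 0 0 0;0.002 -0.001 0.03 0 0 0';python3 -m inch '0 -0.001 0.015 0 0 0;0 0 0 0 0 0;0 0 0 0 0 0;0 0 0 0 0 0;0 0 0 0 0 0';python3 d.py 0.424 0.0666 0.14 94.75;python3 - <<'E'
from h import *
grab("wrist","w6.png");grab("side","s6.png")
E
```

```text
t 4.5 pos [0.5698 0.0822 0.2579] F [ 0.0559  0.8421 -5.8987] gap 0.0219
tooly yaw 94.78732040343064 toolz [-0.0015  0.0012 -1.    ]
delta tool now [ 0.1464 -0.0035  0.1181]
turn [ 0.0014 -0.0014  0.0007] delta in goal frame [ 0.1466 -0.0035  0.1179]
t: 5.0
position: [0.421, 0.0681, 0.1563]
eef_rot: [-0.042, 0.999, 0.0, -0.0]
contact_force: [1.3, 0.1, -6.4]
finger_gap: 0.0221
t: 5.5
position: [0.426, 0.0666, 0.1445]
eef_rot: [-0.041, 0.999, 0.0, 0.002]
contact_force: [0.3, -0.8, -5.5]
finger_gap: 0.0221
t 5.5 pos [0.426  0.0666 0.1445] F [ 0.2771 -0.7515 -5.5372] gap 0.0221
tooly yaw 94.73196648180983 toolz [ 0.0043  0.0004 -1.    ]
delta tool now [0.002  0.0002 0.0045]
turn [ 0.0001  0.0043 -0.0003] delta in goal frame [0.002  0.0002 0.0045]
```

View pics/w6.png

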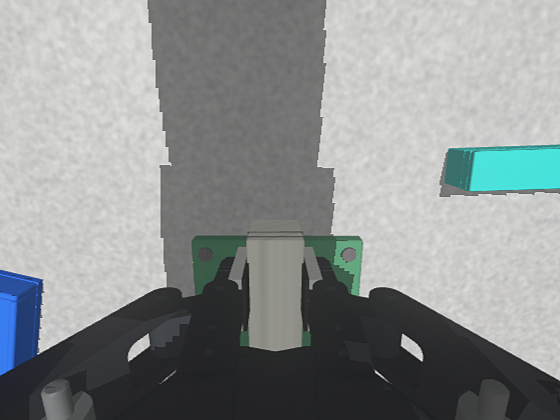

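View pics/s6.png

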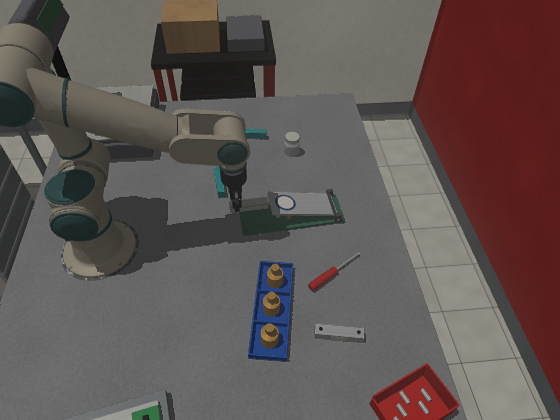

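```bash
python3 -m inch '0.001 0.001 0.015 0 0.004 0;0 0 0.015 0 0 0;0 0 0.012 0 0 0;0 0 0 0 0 0;0 0 0 0 0 0';python3 d.py 0.424 0.0670 0.091 94.75;python3 - <<'E'
from h import *
_,im=grab("side");cv2.imwrite("pics/s7c.png",cv2.resize(im[170:240,210:350],None,fx=5.5,fy=5.5,interpolation=cv2.INTER_CUBIC))
E
```

```text
t: 6.1
position: [0.4244, 0.0672, 0.1016]
eef_rot: [-0.041, 0.999, 0.0, -0.001]
contact_force: [0.7, -0.3, -5.0]
finger_gap: 0.0223
t 6.1 pos [0.4244 0.0672 0.1016] F [ 0.6803 -0.2964 -4.9609] gap 0.0223
tooly yaw 94.70562240072164 toolz [-0.0019 -0.0001 -1.    ]
delta tool now [ 0.0004 -0.0002  0.0106]
turn [ 0.0001 -0.0019 -0.0008] delta in goal frame [ 0.0004 -0.0002  0.0106]
```

View pics/s7c.png

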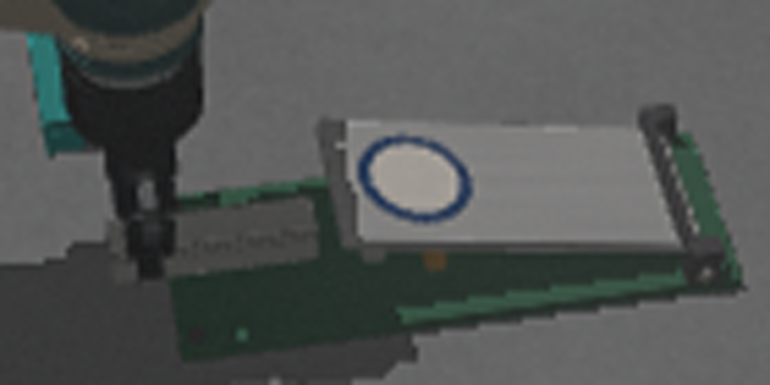

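```bash
python3 -m inch '0 0 0.004 0 -0.002 0;0 0 0.003 0 0 0;0 0 0.002 0 0 0;0 0 0 0 0 0;0 0 0 0 0 0';python3 d.py 0.424 0.0670 0.091 94.75;
```

```text
t: 6.65
position: [0.4243, 0.0672, 0.0924]
eef_rot: [-0.041, 0.999, 0.0, 0.0]
contact_force: [-0.2, -0.8, -6.6]
finger_gap: 0.022
t 6.65 pos [0.4243 0.0672 0.0924] F [-0.1748 -0.7883 -6.5925] gap 0.022
tooly yaw 94.7108117830957 toolz [ 0.0002  0.0001 -1.    ]
delta tool now [ 0.0003 -0.0002  0.0014]
turn [ 0.      0.0002 -0.0007] delta in goal frame [ 0.0003 -0.0002  0.0014]
```

```bash
python3 -m inch '0 0 0.001 0 0 0;0 0 0.001 0 0 0;0 0 0 0 0 0;0 0 0 0 0 0;0 0 0 0 0 0';python3 d.py 0.424 0.0670 0.091 94.75;
```

```text
t: 7.15
position: [0.4245, 0.0673, 0.0919]
eef_rot: [-0.041, 0.999, 0.0, 0.0]
contact_force: [-8.4, -0.4, 9.4]
finger_gap: 0.0218
t 7.15 pos [0.4245 0.0673 0.0919] F [-8.3861 -0.3784  9.447 ] gap 0.0218
tooly yaw 94.71379770435453 toolz [ 0.0004  0.     -1.    ]
delta tool now [ 0.0005 -0.0002  0.0009]
turn [-0.      0.0004 -0.0006] delta in goal frame [ 0.0005 -0.0002  0.0009]
```

```bash
python3 -m inch '0 0 -0.0005 0 0 0;0 0 0 0 0 0;0 0 0 0 0 0;0 0 0 0 0 0;0 0 0 0 0 0' 0.45;python3 d.py 0.424 0.0670 0.091 94.75;python3 - <<'E'
from h import *
_,im=grab("side");cv2.imwrite("pics/s8c.png",cv2.resize(im[170:240,210:350],None,fx=5.5,fy=5.5,interpolation=cv2.INTER_CUBIC))
grab("wrist","w8.png")
E
```

```text
t: 7.65
position: [0.4244, 0.0672, 0.0908]
eef_rot: [-0.041, 0.999, 0.0, 0.0]
contact_force: [0.1, 0.8, -0.2]
finger_gap: 0.0384
t 7.65 pos [0.4244 0.0672 0.0908] F [ 0.1245  0.763  -0.1822] gap 0.0384
tooly yaw 94.70826519540834 toolz [ 0.0003  0.0001 -1.    ]
delta tool now [ 0.0004 -0.0002 -0.0002]
turn [ 0.0001  0.0003 -0.0007] delta in goal frame [ 0.0004 -0.0002 -0.0002]
```

View pics/s8c.png

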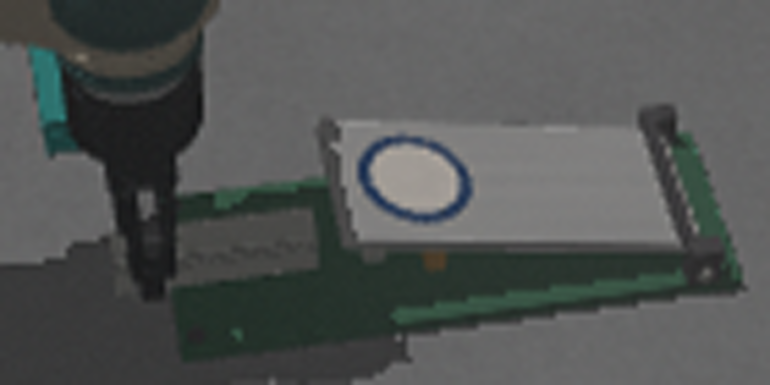

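View pics/w8.png

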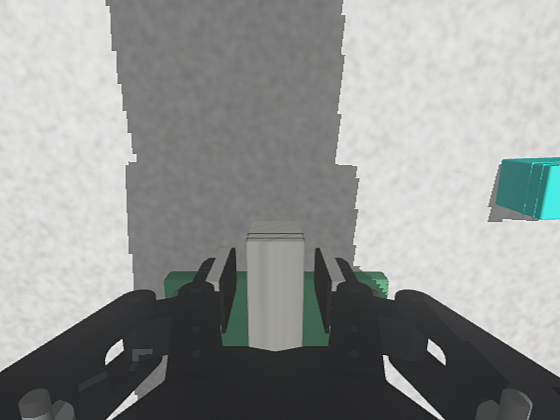

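```bash
python3 -m inch '0 0 0 0 0 0;0 0 0 0 0 0;0 0 0 0 0 0;0 0 0 0 0 0;-0.002 0 0 0 0 0' 0.1 60;python3 d.py 0.487 0.0722 0.091 94.75;python3 -m inch '-0.01 0 0 0 0 0;-0.012 0 0 0 0 0;-0.012 0 0 0 0 0;-0.01 0 0 0 0 0;0 0 0 0 0 0';python3 d.py 0.487 0.0722 0.091 94.75
```

```text
t: 8.25
position: [0.4255, 0.0674, 0.091]
eef_rot: [-0.041, 0.999, -0.0, -0.001]
contact_force: [-8.4, -0.8, 10.2]
finger_gap: 0.0229
t 8.25 pos [0.4255 0.0674 0.091 ] F [-8.4039 -0.7929 10.2397] gap 0.0229
tooly yaw 94.7164238615056 toolz [-0.0026 -0.0001 -1.    ]
delta tool now [-0.0617 -0.0003 -0.0002]
turn [ 0.0001 -0.0026 -0.0006] delta in goal frame [-0.0617 -0.0003 -0.    ]
t: 8.75
position: [0.4711, 0.0711, 0.091]
eef_rot: [-0.041, 0.999, 0.0, 0.001]
contact_force: [3.1, -0.4, 0.7]
finger_gap: 0.0227
t 8.75 pos [0.4711 0.0711 0.091 ] F [ 3.0933 -0.4201  0.6692] gap 0.0227
tooly yaw 94.70846219817759 toolz [ 0.0017  0.0002 -1.    ]
delta tool now [-0.0159 -0.0002  0.    ]
turn [ 0.0001  0.0018 -0.0007] delta in goal frame [-0.0159 -0.0002  0.    ]
```

```bash
python3 -m inch '-0.003 0 0 0 0 0;-0.003 0 0 0 0 0;-0.002 0 0 0 0 0;-0.002 0 0 0 0 0;-0.002 0 0 0 0 0';python3 d.py 0.487 0.0722 0.091 94.75;python3 -m inch '-0.001 0 0 0 0 0;-0.001 0 0 0 0 0;-0.001 0 0 0 0 0;-0.001 0 0 0 0 0;0 0 0 0 0 0'
```

```text
t: 9.25
position: [0.481, 0.072, 0.091]
eef_rot: [-0.041, 0.999, -0.0, -0.001]
contact_force: [-8.0, -0.9, 9.8]
finger_gap: 0.0227
t 9.25 pos [0.481 0.072 0.091] F [-7.9653 -0.8656  9.8241] gap 0.0227
tooly yaw 94.7160438571205 toolz [-0.0028 -0.0002 -1.    ]
delta tool now [-0.006  -0.0002 -0.    ]
turn [ 0.     -0.0028 -0.0006] delta in goal frame [-0.006  -0.0002 -0.    ]
t: 9.75
position: [0.4851, 0.0723, 0.091]
eef_rot: [-0.041, 0.999, -0.0, -0.001]
contact_force: [-7.7, 0.0, 9.0]
finger_gap: 0.023
```

```bash
python3 -m inch '-0.001 0 0 0 0 0;-0.001 0 0 0 0 0;-0.0005 0 0 0 0 0;-0.0005 0 0 0 0 0;0 0 0 0 0 0';python3 -m inch '-0.0005 0 0 0 0 0;-0.0005 0 0 0 0 0;-0.0005 0 0 0 0 0;-0.0005 0 0 0 0 0;0 0 0 0 0 0'
```

```text
t: 10.25
position: [0.4869, 0.0725, 0.091]
eef_rot: [-0.041, 0.999, -0.0, -0.003]
contact_force: [-17.1, -2.1, 14.9]
finger_gap: 0.0229
t: 10.75
position: [0.4873, 0.0725, 0.0909]
eef_rot: [-0.041, 0.999, -0.0, -0.006]
contact_force: [-30.5, -2.3, 26.7]
finger_gap: 0.0227
```

Stop met (−30 N, no more travel, at the predicted x 0.487). Relax and release.

```bash
python3 -m inch '0.001 0 0 0 0 0;0.0005 0 0 0 0 0;0 0 0 0 0 0;0 0 0 0 0 0;0 0 0 0 0 0';python3 -m inch '0 0 0 0 0 0;0 0 0 0 0 0;0 0 0 0 0 0;0 0 0 0 0 0;0 0 0 0 0 0' 0.5;python3 - <<'E'
from h import *
_,im=grab("side");cv2.imwrite("pics/s9c.png",cv2.resize(im[170:240,210:350],None,fx=5.5,fy=5.5,interpolation=cv2.INTER_CUBIC))
grab("wrist","w9.png")
E
```

```text
t: 11.25
position: [0.487, 0.0725, 0.091]
eef_rot: [-0.041, 0.999, -0.0, -0.004]
contact_force: [-19.8, -2.5, 17.7]
finger_gap: 0.0228
t: 11.75
position: [0.4895, 0.0726, 0.0907]
eef_rot: [-0.041, 0.999, 0.0, -0.0]
contact_force: [0.1, 0.4, 0.3]
finger_gap: 0.0425
```

View pics/s9c.png

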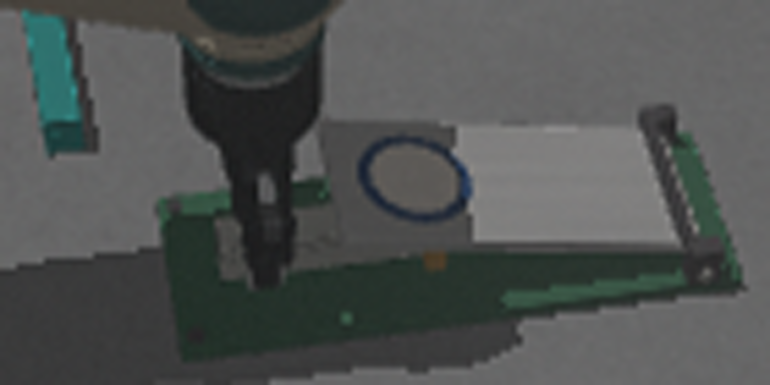

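View pics/w9.png

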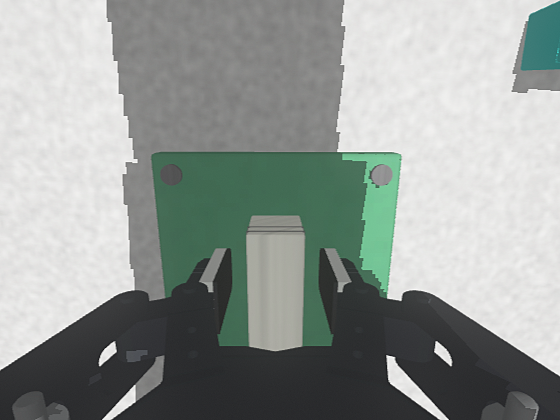

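Block seated: near end at rows 216–233, columns 247–304, centred on the base (153–401). Now up and over to the tray.

```bash
python3 -m inch '0 0 -0.02 0 0 0;0 0 -0.045 0 0 0;0 0 -0.045 0 0 0;0 0 -0.045 0 0 0;0 -0.02 -0.03 0 0 0' 0.6;python3 d.py 0.55 -0.26 0.27 94.7;python3 - <<'E'
from h import *
grab("wrist","w10.png")
E
```

```text
t: 12.35
position: [0.4914, 0.0537, 0.2796]
eef_rot: [-0.042, 0.999, 0.0, 0.002]
contact_force: [0.2, -1.1, -0.6]
finger_gap: 0.0511
t 12.35 pos [0.4914 0.0537 0.2796] F [ 0.1695 -1.1004 -0.6474] gap 0.0511
tooly yaw 94.85180447236087 toolz [ 0.0044  0.0008 -1.    ]
delta tool now [-0.0318 -0.3176  0.0096]
turn [0.0005 0.0045 0.0026] delta in goal frame [-0.0327 -0.3175  0.0096]
```

View pics/w10.png

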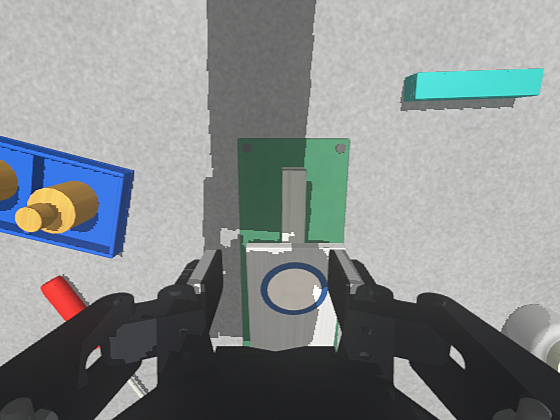

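The block lies centred (282–307 against base 238–350), near end row 168, plate still up. On to the tray.

```bash
python3 -m inch '-0.004 -0.047 0 0 0.004 0.002;-0.004 -0.047 0 0 0 0;-0.005 -0.047 0 0 0 0;-0.005 -0.047 0 0 0 0;-0.005 -0.047 0 0 0 0';python3 -m inch '-0.005 -0.046 0 0 0 0;-0.005 -0.036 0 0 0 0;0 0 0 0 0 0;0 0 0 0 0 0;0 0 0 0 0 0';python3 d.py 0.55 -0.26 0.27 94.7;python3 - <<'E'
from h import *
np.set_printoptions(precision=4,suppress=True)
print(status.sense()["position"])
c,im=grab("wrist","w11.png");print(repr(c["world_to_cam"]))
E
```

```text
t: 12.9
position: [0.533, -0.1817, 0.2754]
eef_rot: [-0.04, 0.999, -0.0, -0.002]
contact_force: [-0.3, 1.6, -0.2]
finger_gap: 0.0513
t: 13.4
position: [0.5496, -0.2598, 0.2755]
eef_rot: [-0.04, 0.999, 0.0, -0.002]
contact_force: [0.1, -0.3, 0.1]
finger_gap: 0.0513
t 13.4 pos [ 0.5496 -0.2598  0.2755] F [ 0.0661 -0.3347  0.059 ] gap 0.0513
tooly yaw 94.64180273828411 toolz [-0.0042  0.0002 -1.    ]
delta tool now [-0.0004 -0.0003  0.0055]
turn [ 0.0005 -0.0041 -0.001 ] delta in goal frame [-0.0004 -0.0003  0.0055]
[ 0.5496 -0.2598  0.2755]
array([[-0.0813,  0.9967,  0.0003,  0.3038],
       [-0.9638, -0.0785, -0.2549,  0.5351],
       [-0.254 , -0.021 ,  0.967 , -0.2177],
       [ 0.    ,  0.    ,  0.    ,  1.    ]])
```

View pics/w11.png

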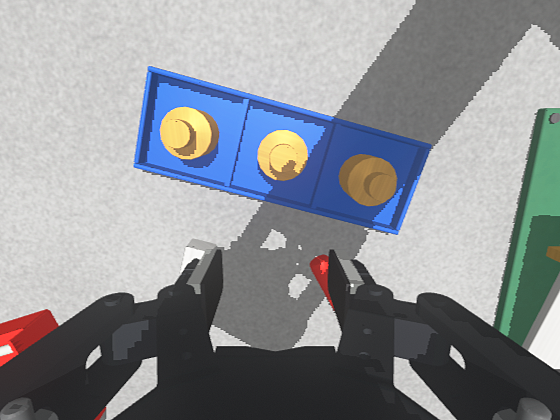

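```bash
python3 - <<'E'
from h import *
im=cv2.imread("pics/w11.png");cv2.imwrite("pics/w11c.png",cv2.resize(im[90:225,145:415],None,fx=2.9,fy=2.9,interpolation=cv2.INTER_CUBIC))
E
```

```text
(no output)
```

View pics/w11c.png

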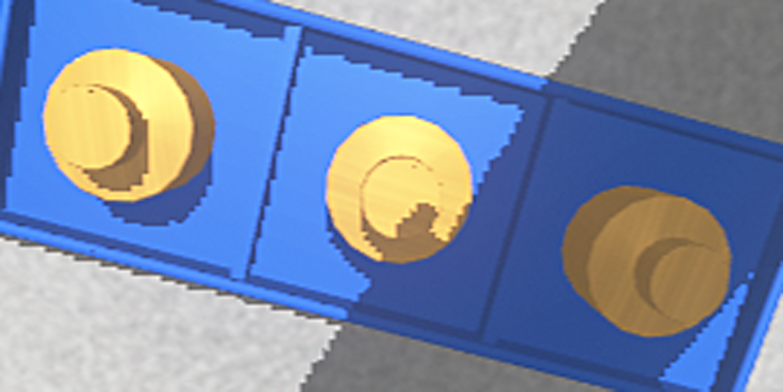

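```bash
python3 - <<'E'
from h import *
np.set_printoptions(precision=4,suppress=True)
c=cams.calibration("wrist");ct=cams.calibration("top")
for k,b in [((91,127),(119,125)),((402,197),(399,189)),((688,282),(659,264))]:
    print(cast(c,k[0]/2.9+145,k[1]/2.9+90,.079),cast(c,b[0]/2.9+145,b[1]/2.9+90,.049))
for u,v in [(150,67),(135,168),(432,145),(399,234)]: print("tray corner",cast(c,u,v,.025))
E
```

```text
[ 0.4954 -0.3469  0.079 ] [ 0.4952 -0.3471  0.049 ]
[ 0.508  -0.2558  0.079 ] [ 0.508 -0.256  0.049]
[ 0.5261 -0.1678  0.079 ] [ 0.5255 -0.1676  0.049 ]
tray corner [ 0.4376 -0.3885  0.025 ]
tray corner [ 0.5353 -0.4058  0.025 ]
tray corner [ 0.4874 -0.1054  0.025 ]
tray corner [ 0.584  -0.1213  0.025 ]
```

```bash
python3 d.py 0.508 -0.256 0.127 94.7; python3 -m inch '0.021 0 0.02 0 -0.004 0;0.021 0 0.02 0 0 0;0 0 0.03 0 0 0;0 0 0.03 0 0 0;0 0 0.01 0 0 0' 0.6 40;python3 d.py 0.508 -0.256 0.127 94.7;
```

```text
t 13.45 pos [ 0.5496 -0.2595  0.2758] F [-0.4203 -0.4543 -0.0873] gap 0.0513
tooly yaw 94.67306597755007 toolz [-0.0039 -0.0001 -1.    ]
delta tool now [0.0406 0.0069 0.1489]
turn [ 0.0002 -0.0038 -0.0005] delta in goal frame [0.0412 0.0069 0.1488]
t: 13.95
position: [0.5065, -0.2623, 0.1628]
eef_rot: [-0.041, 0.999, 0.001, -0.002]
contact_force: [1.0, 1.2, 0.2]
finger_gap: 0.0514
t 13.95 pos [ 0.5065 -0.2623  0.1628] F [1.043  1.2186 0.1958] gap 0.0514
tooly yaw 94.6774546340314 toolz [-0.004   0.0026 -1.    ]
delta tool now [-0.0021  0.006   0.0358]
turn [ 0.0029 -0.0038 -0.0004] delta in goal frame [-0.002   0.0061  0.0358]
```

```bash
python3 -m inch '-0.001 0.004 0 0.001 -0.002 0;0 0.002 0.01 0 0 0;0 0 0.014 0 0 0;0 0 0.01 0 0 0;0 0 0 0 0 0' 0.6 40;python3 d.py 0.508 -0.256 0.127 94.7;python3 - <<'E'
from h import *
_,im=grab("wrist");cv2.imwrite("pics/w12c.png",im[200:370,170:390])
E
```

```text
t: 14.45
position: [0.5075, -0.2575, 0.1297]
eef_rot: [-0.04, 0.999, 0.0, -0.0]
contact_force: [0.7, -1.0, -0.8]
finger_gap: 0.0513
t 14.45 pos [ 0.5075 -0.2575  0.1297] F [ 0.7186 -1.0195 -0.7686] gap 0.0513
tooly yaw 94.59862458330893 toolz [-0.0008  0.0009 -1.    ]
delta tool now [-0.0006  0.0015  0.0027]
turn [ 0.001  -0.0007 -0.0018] delta in goal frame [-0.0006  0.0015  0.0027]
```

View pics/w12c.png

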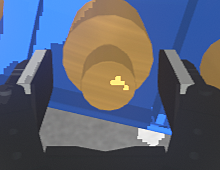

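The knob (crop (108,85)) sits centred between the pads (45–165). Grip and lift 12 mm to feel.

```bash
python3 -m inch '0 0.001 0.002 0 0 0;0 0 0 0 0 0;0 0 0 0 0 0;0 0 0 0 0 0;0 0 0 0 0 0' 0.05 40;python3 -m inch '0 0 -0.004 0 0 0;0 0 -0.004 0 0 0;0 0 -0.004 0 0 0;0 0 0 0 0 0;0 0 0 0 0 0';python3 -m inch '0 0 0 0 0 0;0 0 0 0 0 0;0 0 0 0 0 0;0 0 0 0 0 0;0 0 0 0 0 0'; python3 - <<'E'
from h import *
f=[]
for i in range(4):
    cams.grab_frame("wrist"); f.append(status.sense()["contact_force"][2])
print(f,np.mean(f))
E
```

```text
t: 15.0
position: [0.5083, -0.2568, 0.1302]
eef_rot: [-0.04, 0.999, -0.0, 0.001]
contact_force: [-0.1, 2.4, 3.5]
finger_gap: 0.0219
t: 15.5
position: [0.508, -0.257, 0.1416]
eef_rot: [-0.04, 0.999, -0.0, 0.001]
contact_force: [0.2, 0.7, -7.3]
finger_gap: 0.0225
t: 16.0
position: [0.5081, -0.257, 0.1417]
eef_rot: [-0.04, 0.999, -0.0, 0.001]
contact_force: [0.2, 0.2, -7.5]
finger_gap: 0.0222
[np.float64(-7.553716380052339), np.float64(-6.864269730327958), np.float64(-6.990298669024634), np.float64(-7.575496118861318)] -7.245945224566562
```

7.2 N → about 0.74 kg: that's the solid one (middle bay), within the stated 0.66–0.78 kg. Carry it to the plate.

```bash
python3 -m inch '0 0 -0.02 0 0 0;0 0 -0.03 0 0 0;0 0 -0.04 0 0 0;0 0 -0.04 0 0 0;0 0.01 -0.01 0 0 0' 0.05 80;python3 d.py 0.61 0.082 0.26 94.75
```

```text
t: 16.7
position: [0.5079, -0.248, 0.2875]
eef_rot: [-0.039, 0.999, -0.003, 0.005]
contact_force: [0.9, -0.8, -5.7]
finger_gap: 0.021
t 16.7 pos [ 0.5079 -0.248   0.2875] F [ 0.8508 -0.8375 -5.7093] gap 0.021
tooly yaw 94.51827864558896 toolz [ 0.0105 -0.006  -0.9999]
delta tool now [-0.1275  0.3211  0.0266]
turn [-0.0069  0.01   -0.004 ] delta in goal frame [-0.1291  0.3204  0.0275]
```

```bash
python3 -m inch '-0.012 0.032 0 0 0 0;-0.016 0.042 0 0 0 0;-0.016 0.042 0 0 0 0;-0.016 0.042 0 0 0 0;-0.016 0.042 0 0 0 0';python3 -m inch '-0.016 0.042 0 0 0 0;-0.016 0.042 0 0 0 0;-0.01 0.025 0 0 0 0;-0.005 0.010 0 0 0 0;0 0 0 0 0 0';python3 d.py 0.61 0.082 0.26 94.75
```

```text
t: 17.2
position: [0.5664, -0.039, 0.2796]
eef_rot: [-0.04, 0.999, -0.0, -0.0]
contact_force: [0.8, -0.3, -8.2]
finger_gap: 0.0213
t: 17.7
position: [0.6037, 0.0826, 0.2797]
eef_rot: [-0.041, 0.999, -0.0, -0.0]
contact_force: [-0.3, -0.6, -7.4]
finger_gap: 0.0212
t 17.7 pos [0.6037 0.0826 0.2797] F [-0.2735 -0.5958 -7.399 ] gap 0.0212
tooly yaw 94.73326669018108 toolz [-0.0006 -0.0008 -1.    ]
delta tool now [-0.0062 -0.0011  0.0197]
turn [-0.0007 -0.0007 -0.0003] delta in goal frame [-0.0062 -0.0011  0.0197]
```

```bash
cat > e.py <<'E'
# tilted target: height of weight underside above the final pad plane (m) along normal
import sys
from h import *
from scipy.spatial.transform import Rotation as Rn
np.set_printoptions(precision=4,suppress=True)
h=float(sys.argv[1]);th=.151;a=np.radians(4.75)
O=np.array([.646,.085,0]);X=np.array([np.cos(a),np.sin(a),0]);Z=np.array([0,0,1.]);Y=np.cross(Z,X)
pad=O+X*(.1-.17*np.cos(th)+.012*np.sin(th))+Z*(.02+.17*np.sin(th)+.012*np.cos(th))
n=X*np.sin(th)+Z*np.cos(th)
tgt=pad+(.125+h)*n
G=np.c_[np.cross(Y,-n),Y,-n]
s=status.sense();R=Rn.from_quat(s["eef_rot"]).as_matrix()
print("t",round(s["t"],2),"pos",s["position"],"F",s["contact_force"],"tq",s["torque"],"gap",round(s["finger_gap"],4))
print("pad",pad,"tgt",tgt,"turn",Rn.from_matrix(R.T@G).as_rotvec(),"delta now",R.T@(tgt-s["position"]))
E
python3 -m inch '0 0 0 0 0.04 0;0 0 0 0 0.05 0;0 0 0 0 0.04 0;0 0 0 0 0.02 0;0 0 0 0 0 0';python3 e.py 0.04; python3 - <<'E'
from h import *
grab("wrist","w13.png");_,im=grab("side");cv2.imwrite("pics/s13c.png",cv2.resize(im[110:240,210:350],None,fx=4.5,fy=4.5,interpolation=cv2.INTER_CUBIC))
E
```

```text
t: 18.2
position: [0.6041, 0.08, 0.2809]
eef_rot: [-0.039, 0.996, -0.004, -0.074]
contact_force: [-0.6, 0.1, -6.8]
finger_gap: 0.0213
t 18.2 pos [0.6041 0.08   0.2809] F [-0.5998  0.106  -6.7872] tq [-0.0038 -0.2858 -0.0195] gap 0.0213
pad [0.58   0.0795 0.0574] tgt [0.6047 0.0816 0.2206] turn [-0.0006  0.0022 -0.0041] delta now [-0.0097  0.0016  0.0595]
```

View pics/w13.png

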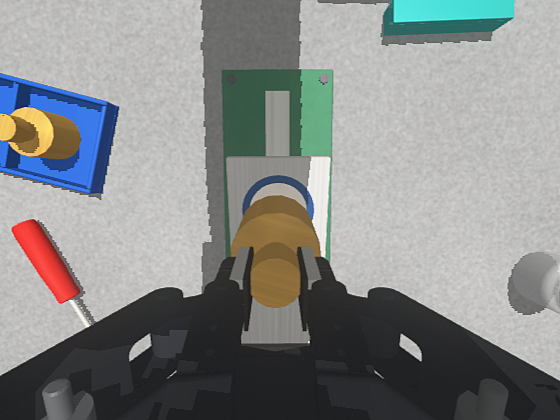

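View pics/s13c.png

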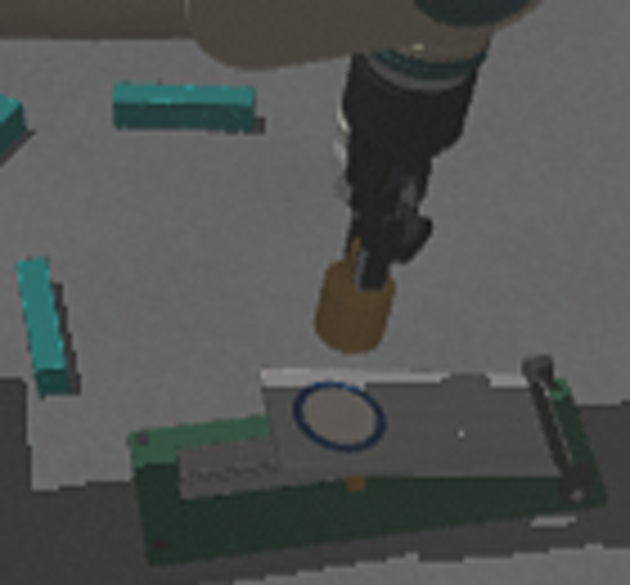

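```bash
python3 -m inch '-0.003 0.0005 0.02 0 0.002 -0.004;-0.003 0.0005 0.025 0 0 0;-0.003 0.0005 0.02 0 0 0;-0.001 0 0.01 0 0 0;0 0 0 0 0 0';python3 e.py 0.012; python3 - <<'E'
from h import *
grab("wrist","w14.png")
E
```

```text
t: 18.8
position: [0.602, 0.0821, 0.2045]
eef_rot: [-0.042, 0.996, -0.003, -0.076]
contact_force: [0.4, 0.1, -7.9]
finger_gap: 0.0217
t 18.8 pos [0.602  0.0821 0.2045] F [ 0.3736  0.1098 -7.9326] tq [ 0.0196 -0.2268 -0.0228] gap 0.0217
pad [0.58   0.0795 0.0574] tgt [0.6005 0.0812 0.1929] turn [-0.0006 -0.0017  0.0011] delta now [-0.0003 -0.0008  0.0117]
```

View pics/w14.png

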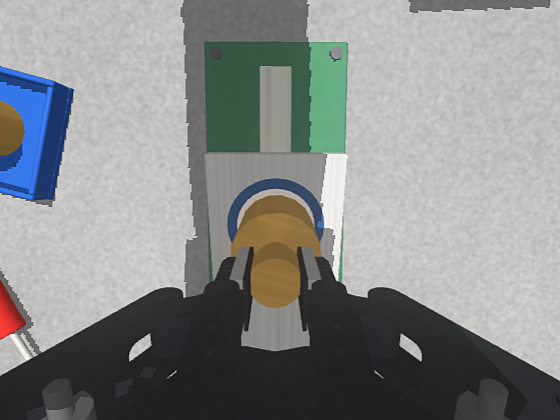

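```bash
python3 -m inch '0 -0.0005 0.003 0 0 0;0 -0.0003 0.003 0 0 0;0 0 0.002 0 0 0;0 0 0.002 0 0 0;0 0 0 0 0 0';python3 e.py 0;python3 -m inch '0 0 0.001 0 0 0;0 0 0.001 0 0 0;0 0 0.001 0 0 0;0 0 0.001 0 0 0;0 0 0 0 0 0';python3 e.py 0
```

```text
t: 19.35
position: [0.6011, 0.0813, 0.1959]
eef_rot: [-0.042, 0.996, -0.003, -0.075]
contact_force: [-0.6, 0.4, -6.3]
finger_gap: 0.0212
t 19.35 pos [0.6011 0.0813 0.1959] F [-0.5749  0.4222 -6.2701] tq [ 0.0362 -0.3246  0.0349] gap 0.0212
pad [0.58   0.0795 0.0574] tgt [0.5987 0.0811 0.181 ] turn [-0.0005  0.0006  0.0012] delta now [ 0.0002 -0.0001  0.015 ]
t: 19.85
position: [0.6008, 0.0813, 0.1926]
eef_rot: [-0.042, 0.996, -0.003, -0.074]
contact_force: [0.5, -0.3, -5.8]
finger_gap: 0.0213
t 19.85 pos [0.6008 0.0813 0.1926] F [ 0.5017 -0.2748 -5.8176] tq [ 0.0532 -0.2841  0.0046] gap 0.0213
pad [0.58   0.0795 0.0574] tgt [0.5987 0.0811 0.181 ] turn [-0.0005  0.0019  0.0012] delta now [ 0.0004 -0.0001  0.0118]
```

Contact about to begin; go on at about 10–15 mm/s, so the plate is led down.

```bash
for i in 1; do :; done; python3 -m inch '0 0 0.001 0 0 0;0 0 0.001 0 0 0;0 0 0.001 0 0 0;0 0 0.001 0 0 0;0 0 0.001 0 0 0';python3 e.py 0;python3 -m inch '0 0 0.001 0 0 0;0 0 0.001 0 0 0;0 0 0.001 0 0 0;0 0 0 0 0 0;0 0 0 0 0 0';python3 e.py 0
```

```text
t: 20.35
position: [0.5999, 0.0812, 0.1873]
eef_rot: [-0.042, 0.996, -0.003, -0.075]
contact_force: [0.4, -0.0, -3.9]
finger_gap: 0.0212
t 20.35 pos [0.5999 0.0812 0.1873] F [ 0.4133 -0.0379 -3.927 ] tq [ 0.0304 -0.237  -0.0023] gap 0.0212
pad [0.58   0.0795 0.0574] tgt [0.5987 0.0811 0.181 ] turn [-0.0005  0.0012  0.0012] delta now [ 0.0002 -0.0001  0.0064]
t: 20.85
position: [0.5994, 0.0812, 0.1842]
eef_rot: [-0.042, 0.996, -0.003, -0.075]
contact_force: [0.7, 0.3, -3.5]
finger_gap: 0.0212
t 20.85 pos [0.5994 0.0812 0.1842] F [ 0.6783  0.2625 -3.5048] tq [ 0.0345 -0.0911 -0.023 ] gap 0.0212
pad [0.58   0.0795 0.0574] tgt [0.5987 0.0811 0.181 ] turn [-0.0005  0.0009  0.0012] delta now [ 0.0002 -0.0001  0.0033]
```

```bash
python3 -m inch '0 0 0.0005 0 0 0;0 0 0.0005 0 0 0;0 0 0.0005 0 0 0;0 0 0.0005 0 0 0;0 0 0 0 0 0';python3 e.py 0;python3 -m inch '0 0 0.0005 0 0 0;0 0 0.0005 0 0 0;0 0 0.0003 0 0 0;0 0 0 0 0 0;0 0 0 0 0 0';python3 e.py 0
```

```text
t: 21.35
position: [0.599, 0.0812, 0.1822]
eef_rot: [-0.042, 0.996, -0.003, -0.075]
contact_force: [-1.6, 1.4, -2.5]
finger_gap: 0.0214
t 21.35 pos [0.599  0.0812 0.1822] F [-1.6268  1.381  -2.482 ] tq [ 0.079   0.2024 -0.0097] gap 0.0214
pad [0.58   0.0795 0.0574] tgt [0.5987 0.0811 0.181 ] turn [-0.0004  0.0005  0.0013] delta now [ 0.0001 -0.0001  0.0012]
t: 21.85
position: [0.5989, 0.0812, 0.1812]
eef_rot: [-0.042, 0.996, -0.003, -0.075]
contact_force: [-3.3, 0.8, -0.2]
finger_gap: 0.0208
t 21.85 pos [0.5989 0.0812 0.1812] F [-3.2799  0.8281 -0.1724] tq [ 0.1704  0.4208 -0.0111] gap 0.0208
pad [0.58   0.0795 0.0574] tgt [0.5987 0.0811 0.181 ] turn [-0.0004  0.0012  0.0012] delta now [ 0.0002 -0.0001  0.0003]
```

```bash
python3 -m inch '0 0 0.0005 0 0 0;0 0 0.0005 0 0 0;0 0 0 0 0 0;0 0 0 0 0 0;0 0 0 0 0 0';python3 e.py 0; python3 - <<'E'
from h import *
_,im=grab("side");cv2.imwrite("pics/s15c.png",cv2.resize(im[110:240,210:350],None,fx=4.5,fy=4.5,interpolation=cv2.INTER_CUBIC))
E
```

```text
t: 22.35
position: [0.599, 0.0812, 0.1811]
eef_rot: [-0.042, 0.996, -0.003, -0.074]
contact_force: [-2.9, 1.3, 4.2]
finger_gap: 0.0213
t 22.35 pos [0.599  0.0812 0.1811] F [-2.9284  1.3056  4.2189] tq [ 0.1639  0.7257 -0.0874] gap 0.0213
pad [0.58   0.0795 0.0574] tgt [0.5987 0.0811 0.181 ] turn [-0.0005  0.0024  0.0012] delta now [ 0.0003 -0.0001  0.0002]
```

View pics/s15c.png

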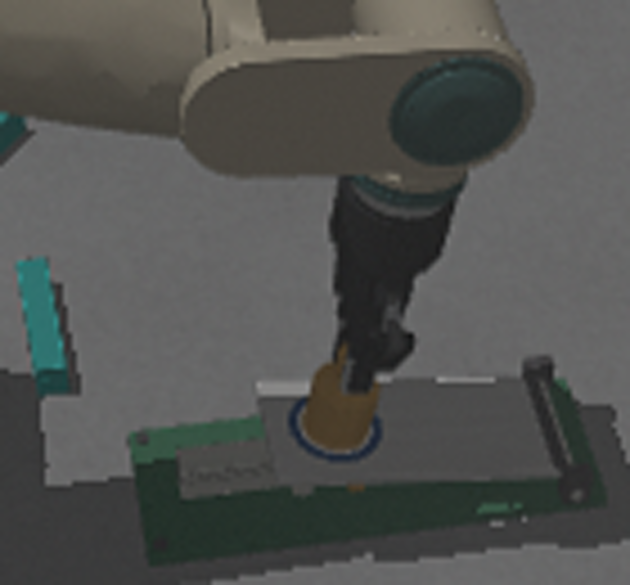

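The weight stands on the pad, plate down at the predicted height, force rising without further travel. Relax slightly and release.

```bash
python3 -m inch '0 0 -0.0005 0 0 0;0 0 0 0 0 0;0 0 0 0 0 0;0 0 0 0 0 0;0 0 0 0 0 0' - 20;python3 e.py 0; python3 -m inch '0 0 0 0 0 0;0 0 0 0 0 0;0 0 0 0 0 0;0 0 0 0 0 0;0 0 0 0 0 0' 0.5; python3 e.py 0;python3 - <<'E'
from h import *
_,im=grab("side");cv2.imwrite("pics/s16c.png",cv2.resize(im[110:240,210:350],None,fx=4.5,fy=4.5,interpolation=cv2.INTER_CUBIC))
E
```

```text
t: 22.9
position: [0.599, 0.0812, 0.1811]
eef_rot: [-0.042, 0.996, -0.003, -0.074]
contact_force: [-3.8, 2.2, 5.4]
finger_gap: 0.0214
t 22.9 pos [0.599  0.0812 0.1811] F [-3.8494  2.2055  5.4161] tq [ 0.1683  0.6688 -0.0702] gap 0.0214
pad [0.58   0.0795 0.0574] tgt [0.5987 0.0811 0.181 ] turn [-0.0005  0.0019  0.0012] delta now [ 0.0003 -0.0001  0.0002]
t: 23.4
position: [0.5989, 0.0811, 0.1804]
eef_rot: [-0.042, 0.996, -0.003, -0.075]
contact_force: [-0.0, 0.6, -0.6]
finger_gap: 0.0424
t 23.4 pos [0.5989 0.0811 0.1804] F [-0.0001  0.6451 -0.6019] tq [ 0.0073 -0.0371 -0.0321] gap 0.0424
pad [0.58   0.0795 0.0574] tgt [0.5987 0.0811 0.181 ] turn [-0.0006  0.0011  0.0012] delta now [ 0.0003 -0.     -0.0006]
```

View pics/s16c.png

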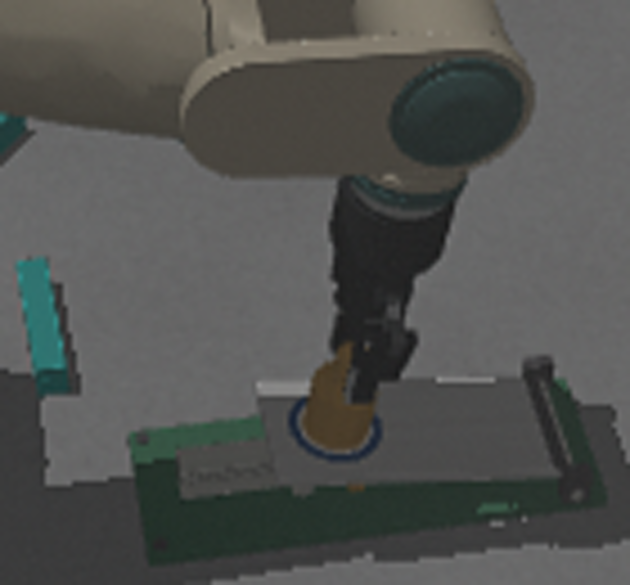

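Released with no force left on the tool; the plate stays down. Retreat along the tool axis.

```bash
python3 -m inch '0 0 -0.01 0 0 0;0 0 -0.02 0 0 0;0 0 -0.03 0 0 0;0 0 -0.03 0 0 0;0 0 -0.02 0 0 0' 0.6; python3 -m inch '0 0 0 0 -0.05 0;0 0 0 0 -0.05 0;0 0 0 0 -0.05 0;0 0 0 0 0 0;0 0 0 0 0 0'; python3 - <<'E'
from h import *
grab("wrist","w17.png");_,im=grab("side","s17.png");cv2.imwrite("pics/s17c.png",cv2.resize(im[170:240,210:350],None,fx=5.5,fy=5.5,interpolation=cv2.INTER_CUBIC))
E
```

```text
t: 23.95
position: [0.6157, 0.0826, 0.2929]
eef_rot: [-0.042, 0.996, -0.003, -0.073]
contact_force: [0.8, 0.0, 0.4]
finger_gap: 0.0511
t: 24.45
position: [0.6152, 0.0825, 0.2901]
eef_rot: [-0.042, 0.999, -0.0, -0.0]
contact_force: [-0.1, 1.2, 0.4]
finger_gap: 0.051
```

View pics/w17.png

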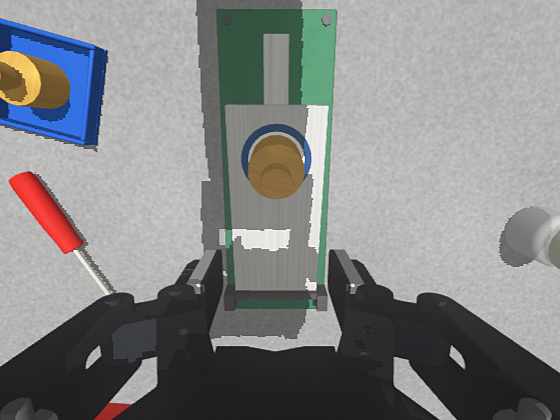

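View pics/s17c.png

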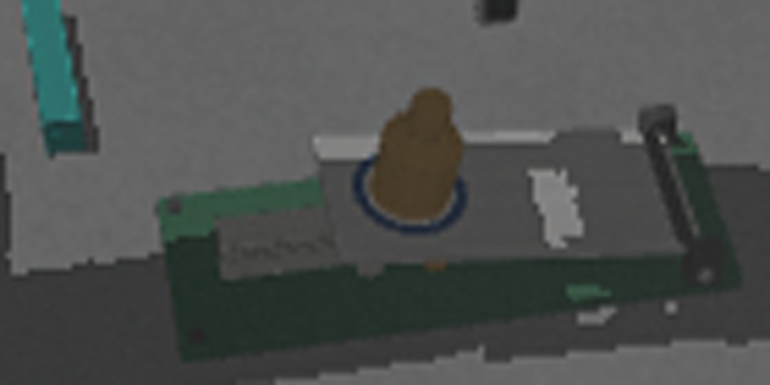

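The plate is down with the weight at (276,165) inside the pad rim, the block sticking out (263–289, rows 34–104). Numeric check:

```bash
python3 - <<'E'
from h import *
np.set_printoptions(precision=4,suppress=True)
print(status.sense()["position"])
c=cams.calibration("wrist")
im=cv2.imread("pics/w17.png");cv2.imwrite("pics/w17c.png",cv2.resize(im[0:205,205:345],None,fx=2.9,fy=2.9,interpolation=cv2.INTER_CUBIC))
a=np.radians(4.75);X=np.array([np.cos(a),np.sin(a),0]);O=np.array([.646,.085,0]);Y=np.array([-X[1],X[0],0])
f=lambda p:np.array([(p-O)@X,(p-O)@Y,p[2]])*1000
for n,u,v,z in [("entryL",217,9.5,.012),("entryR",336,9.5,.012),("blkL",263,34,.042),("blkR",289,34,.042),("plateL",225,105,.065),("plateR",329,105,.065),("blk far",263.5,104,.042),("blk farR",288,104,.042)]:
    print(n,f(cast(c,u,v,z)))
grab("top","t17.png")
E
```

```text
[0.6154 0.0826 0.2895]
entryL [-209.0041  -57.8495   12.    ]
entryR [-209.1599   59.6524   12.    ]
blkL [-179.4469  -11.5415   42.    ]
blkR [-179.4795   12.3498   42.    ]
plateL [-115.9417  -45.4166   65.    ]
plateR [-116.0805   48.1983   65.    ]
blk far [-118.4925  -11.5672   42.    ]
blk farR [-118.5276   12.1838   42.    ]
```

View pics/w17c.png

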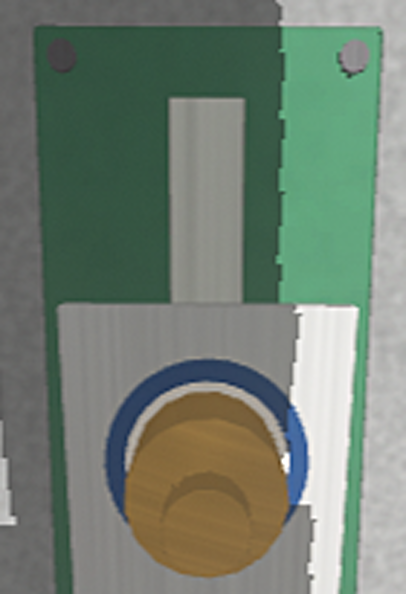

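View pics/t17.png

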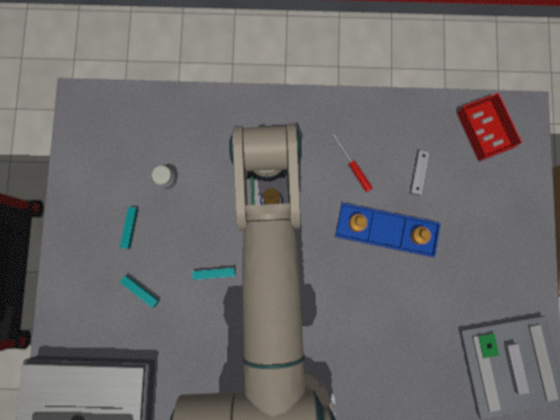

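```bash
python3 -c "
from bench import bot,status
print(status.sense()['t'],status.sense()['contact_force']); print(bot.sign_off())"
```

```text
24.6 [ 0.11867248 -0.24397053 -0.33338744]
the job is handed in; nothing more can be done
None
```

The tilt plate is set: it rests on the block with the solid weight on the pad. I handed the job in at 24.6 s, before the 72 s limit.

- **Block:** I laid the steel block flat on the base and slid it in lengthwise until it met the stop. It stopped moving there and the force rose to about 30 N. In the last wrist view its outer end is at base x −179.5 mm, against −180 expected, and it is centred to about 0.5 mm.
- **Solid weight:** The middle-bay weight read 7.2 N, about 0.74 kg, which only the solid one can be, so I did not lift the other two. They still stand in their bays in the last top view.
- **Plate:** I led the plate down with the weight held and released it once it rested on the block. The tool height then matched the plate reading 0.151, and it stayed down after I let go. The weight stands inside the pad's rim.
- **Bystanders:** The screwdriver, jar and load cell were not touched, and the tool carried no force at the end.

**One disagreement:** The fixed cameras and the wrist camera differed by 4 to 7 mm in y. I used the wrist values, and the grasp, the stop and the placing all agreed with them. The plate angle was judged from tool height and pictures, since there was no direct reading.

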